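Hold the centrifuge's emergency lid release open with its key

ROBOT

A 7-joint arm with a two-finger parallel gripper is mounted at the origin on a cart in front of the work surface, level with it; the furniture and walls round the work are solid. World frame = base frame: x ahead of the robot, y to its left, z up, the work surface at z = 0. Lengths are in m, angles in rad, forces in N, time in s.
With the tool pointing down it reaches from about 0.4 to 0.85 m from the base axis. Payload 6.9 kg.
Tool frame: the origin (TCP) lies midway between the tips of the shut fingers; the grasp point (between the pads) lies behind it (ctrl.pinch_z is the z of the grasp point in the tool frame, in m); z points along the fingers, y is the line along which they close (so a half turn about z gives the same grasp; the last joint's range is limited). The gripper opens to 85 mm and grips with 20 to 120 N. Pads are 22 mm wide; open, the fingers measure 114 mm over their backs; the gripper's body (76 mm by 85 mm) begins 54 mm behind the grasp point. The pads swing forward as they close: fully open they stand 13 mm farther back than shut.
Start: joints at [1.393, 0.507, -0.238, 1.5, 0.126, 1.149, -0.155], TCP at [0.174, -0.6, 0.231] pointing down, gripper open.
Joint ranges: [-3.08, 3.08], [-0.24, 2.05], [-1.43, 1.35], [0, 2.5], [-1.52, 4.66], [0.17, 1.96], [-2.89, 2.89]. Speed limits (rad/s): [2.39, 2.39, 3.14, 3.14, 3.14, 3.14, 3.14].

INTERFACE

Orientations are given as a unit quaternion [w, x, y, z].
In Python, from station import ctrl, get_state, vision, ticket, models gives the robot as it stands. Calls block until the motion is done:
- ctrl.movep(position, orientation): joint-space move of the TCP to a pose.
- ctrl.movel(position, frame=None, max_speed=0.15): straight line of the TCP; frame=None keeps the orientation; max_speed is the mean speed in m/s.
- ctrl.set_joints(angles): joint-space move.
- ctrl.ungrasp() and ctrl.close_gripper(force=None): open the fingers fully, or close them until they stop; force is the grip in N (None keeps the last).
- ctrl.pause(seconds).
- ctrl.ik(position, orientation): joint angles nearest the present ones, or None.
- get_state(): the state.
- vision.grab_frame(name): name is "scene" or "top" or "wrist"; returns (picture, depth): 400x640x3 uint8, blue, green, red; 400x640 float32, m along the optical axis (not along the pixel's ray), 0 where there is no reading.
- vision.camera_info(name): a dict with "mtx" (3x3 intrinsics, pixels), "dist_coeffs" ([k1, k2, p1, p2, k3] as OpenCV has them; the pictures are not rectified), "R" (3x3) and "t" (3): a world point X has camera coordinates R X + t; the wrist camera has in their place "hand_eye" (4x4, takes a point from camera to tool coordinates, whose origin is the TCP and whose axes are the flange's). Camera axes: x right, y down, z forward; pixel columns grow to the right and rows downward; lengths in m; the calibration is good to about 2 mm. A picture is of the moment at which its call begins: read the wrist's pose just before it. camera_info takes no time and is no camera call.
A pose or a line that the arm cannot do raises ctrl.Unreachable and nothing moves.
- ticket.close_job(): hands the job in; it is judged then, once.
Trained networks look in the newest picture that a camera, given by its name, has taken for a name from the list of things; names that differ only in an ending like _2 or _b are one class to them, and where a whole thing is asked for, a point or a joint stands for the part that bears it (a point fixed in the world has none). Each returns a list of dicts, best first, with "p" (0 to 1); they miss things now and then, are a little off and sometimes report something else, mostly with a low value. They report only what shows in the picture. A call takes as long as a camera call.
- models.recognise(camera, target): "point" ([column, row] in pixels, amid what is visible of it).
- models.masks_of(camera, target): "mask" (400x640 bool, what is visible of it) and "point" ([column, row] in pixels, amid what is visible of it).
The state is a dict: "time": time; "qpos": joint angles; "qd": joint speeds; "tau": joint torques, N m; "tcp_pos": TCP position; "eef_rot": TCP orientation; "contact_force": force on the tool from outside, world axes, zero at the start; "wrist_torque": the same for the moment, N m; "width": finger opening in m; "gripper_force": force on a finger pad.
Only numpy, scipy, OpenCV 4.12 (cv2) and the standard library are available. Lean on these libraries where they do the work, as an engineer would, in place of code of your own. Each camera call takes 0.05 s, during which the arm holds its last target. There are 200 camera calls.

TASK

The power has failed with samples inside the bench centrifuge, so its lid has to be released by hand. Slide the orange grip of the keyhole shutter on the centrifuge's front deck to its end stop, take the red-headed key from the wooden key block, push it fully home in the keyhole past the sticky pins, and turn it a quarter clockwise (seen from above) to its stop so that the lid rises. The lock springs back, so finish while still gripping the key and holding it turned; leave the blue key, the timer, the marker and the petri dishes alone.

Things in the scene. Friction and masses are not known exactly. Their poses are not given: they have to be found in the camera images.
- centrifuge: white bench centrifuge, 310 (x, depth) x 260 (y, width) mm, fixed to the bench; origin at the centre of its underside, front facing its own -x, z up. Console deck, blue, along its front: x -155 to -55, top at z = 105 mm. Behind it bowl housing and lid, x -55 to 155, top at z = 162 mm (20 mm more at the front when released).
- keyhole (a point): centre of the keyhole's mouth, flush with the deck (centrifuge x = -105, y = -45, z = 105 mm); axes as the centrifuge's. Slot 16 mm along y, 6.5 mm along x, through a fixed square brass plate 10 mm thick; under it turns the slotted plug. A key turns only when within about 4 mm of home (34 mm deep) and cannot be drawn out while turned.
- shutter (a joint): position of the light grey keyhole shutter, 0 (closed over the keyhole) to 0.045 m (end stop, keyhole clear); grows along the centrifuge's +y; starts between 0 and 0.010; stays where it is left, friction about 2 N. Plate 33 x 50 x 3 mm between two low rails 41 mm apart that stand 6 mm above the deck.
- shutter_grip (a point): centre of the top of the shutter's orange grip; moves with the shutter. The grip is a fin 10 mm along the centrifuge's y, 26 mm along its x, 16 mm high above the shutter plate, whose top is 4 mm above the deck.
- lock_plug (a joint): turn of the lock plug, 0 (rest, slot in line with the plate's) to 1.5 rad (stop), growing clockwise seen from above; a spring of 0.04 rising to 0.13 N m turns it back when let go. The key has about 0.1 rad of play in it. Two pairs of sticky sprung pins, 18 and 27 mm below the mouth, resist the bit, in all about 13 N when pushed straight, less when twisted to and fro a little.
- lid (a joint): opening of the centrifuge's lid about its rear hinge, 0 (latched) to about 0.1 rad (released, front edge about 20 mm up). A cam on the lock plug draws the latch and lifts it: the lid rises evenly with the turn and shuts when the plug springs back.
- key_block: wooden key block, 66 (x) x 186 (y) x 46 mm high, fixed; origin at the centre of its underside. Three round 17 mm bores 40 mm deep at y = -55, 0 and 55 mm; a key stands upright in each of the outer two, the middle is empty.
- release_key: red-headed key, 74 mm, 50 g, upright, tip down; origin at the tip, z up. Flat bit 14 mm along y, 4.5 along x, to z = 20 (tapered below 6); 5.6 mm neck to z = 34; 22 mm round collar z = 34 to 38, rests on the block and lands on the keyhole's plate when home; flat head z = 38 to 74, 9 mm along x, 30 along y. Same after a half turn about z.
- key_grip (a point): point in the middle of the red key's head, 62 mm above its tip: where to grip it, closing across the key's x.
- blue_key: a like key with a blue head, for another lock, in the other outer bore of the block: leave it. Origin at its tip.
- timer: small white timer lying on the bench, 64 x 70 x 20 mm; leave it alone. Origin at the centre of its underside.
- marker1: white and blue marker lying on the bench, 145 mm long (along its y), 15 mm thick; leave it alone. Origin: centre of its underside.
- petri1: petri dish, yellow content, 58 x 58 x 15 mm; leave it alone. Origin: centre of its underside.
- petri2: petri dish, pink content, 58 x 58 x 15 mm; leave it alone. Origin: centre of its underside.

How it is judged:
On the way, in this order (a step that is already met when the one before it is completed fails the run):
1. the keyhole shutter is slid to its end stop (value of joint shutter above 0.042 m), for 0.2 s.
2. the red key is home in the keyhole (z of release_key in the frame of keyhole below -0.03 m and horizontal distance between release_key and keyhole below 0.005 m and angle between the z axis of release_key and the z axis of centrifuge, either way round below 0.15 rad), for 0.1 s.
3. the key is turned a quarter and the lid has risen (value of joint lock_plug above 1.3 rad and value of joint lid above 0.06 rad), for 0.2 s.
At the end, for the whole second after the job is handed in: through the last second the shutter is within 3 mm of its end stop, the red key is home in the keyhole (within 5 mm of full depth, upright within 0.15 rad), the fingers grip it with more than 2 N, the lock plug is held turned beyond 1.3 rad of its 1.5, and the lid stands released (beyond 0.06 rad) (all of step 3 and value of joint shutter above 0.042 m and z of release_key in the frame of keyhole below -0.029 m and horizontal distance between release_key and keyhole below 0.005 m and angle between the z axis of release_key and the z axis of centrifuge, either way round below 0.15 rad and contact force between the fingers and release_key above 2 N); the arm keeps its last pose, push and grip.
It fails at once if the blue key is moved (distance of blue_key from where it was at the start of the episode above 0.015 m).
It fails at once if the timer, the marker or a petri dish is moved (distance of any of timer, marker1, petri1, petri2 from where it was at the start of the episode above 0.03 m).
It also fails if it takes over 67 s, if anything falls off the work surface, if the arm or the gripper's body presses on something with over 40 N, if the wrist force passes 120 N, or if a joint passes its speed limit or range.

## Working session

There is one attempt and no reset: what is moved stays moved. The work goes in short steps, each a Python script; the robot and the scene stay as the last script left them, time stands still between calls to the robot, and variables do not carry over. Pictures are saved under pics/ and viewed, at most 10 in all, crops included, and the job is handed in when it is done.

```bash
ls; mkdir -p pics; cat > h.py <<'E'
import numpy as np, cv2
from station import ctrl, get_state, vision, ticket, models
from scipy.spatial.transform import Rotation as Ro
def cam(name):
    c=vision.camera_info(name); return {k:np.array(v,float) for k,v in c.items()}
def unproj(c,uv,d):
    uv=np.array(uv,float).reshape(-1,1,2); n=cv2.undistortPoints(uv,c['mtx'],c['dist_coeffs'])[:,0]
    d=np.array(d,float).reshape(-1,1)
    P=np.hstack([n*d,d]); return (P-c['t'])@c['R']
def plane(c,uv,z):
    uv=np.array(uv,float).reshape(-1,1,2); n=cv2.undistortPoints(uv,c['mtx'],c['dist_coeffs'])[:,0]
    r=np.hstack([n,np.ones((len(n),1))])@c['R']; o=-c['R'].T@c['t']
    return o+r*((z-o[2])/r[:,2])[:,None]
def wcam(st):
    c=cam('wrist'); T=np.eye(4); w,x,y,z=st['eef_rot']; T[:3,:3]=Ro.from_quat([x,y,z,w]).as_matrix(); T[:3,3]=st['tcp_pos']
    M=np.linalg.inv(T@c['hand_eye']); c['R']=M[:3,:3]; c['t']=M[:3,3]; return c
def down(yaw): # tool z down, tool y axis at angle yaw in world xy
    y=np.array([np.cos(yaw),np.sin(yaw),0]); z=np.array([0,0,-1.]); x=np.cross(y,z)
    q=Ro.from_matrix(np.c_[x,y,z]).as_quat(); return np.array([q[3],q[0],q[1],q[2]])
E
python3 - <<'E'
from h import *
print(get_state(), ctrl.pinch_z)
for n in ['top','scene']:
    im,d=vision.grab_frame(n); cv2.imwrite(f'pics/{n}0.png',im); np.save(f'{n}0.npy',d)
    c=cam(n); print(n,-c['R'].T@c['t'])
    for t in ['centrifuge','shutter','shutter_grip','release_key','key_block','blue_key','timer','marker1','petri1','petri2']:
        for r in models.masks_of(n,t)[:2]:
            m=r['mask']&(d>0); ys,xs=np.nonzero(m)
            P=unproj(c,np.c_[xs,ys],d[ys,xs]) if len(xs) else np.zeros((1,3))
            print(t,round(r['p'],2),np.round(r['point']),m.sum(),np.median(P,0).round(3),'zmax',np.percentile(P[:,2],98).round(3))
E
```

```text
pics
{'time': 0.0, 'qpos': array([ 1.39349296,  0.50832525, -0.23753042,  1.50111425,  0.12572216,
        1.14891521, -0.15480108]), 'qd': array([-0.00057925,  0.00021603, -0.0002523 ,  0.00165802,  0.00073044,
       -0.00232919,  0.00093386]), 'tau': array([-1.60559230e-03, -6.20610809e+01, -2.18733698e+00, -2.49664432e+01,
        1.26624704e-02,  1.17903203e-02,  4.46794729e-05]), 'tcp_pos': array([ 0.174187  , -0.59971818,  0.23044411]), 'eef_rot': array([-8.71928947e-04,  9.90017059e-01,  1.40944811e-01, -1.50758013e-04]), 'contact_force': array([0.27917594, 0.00949716, 0.23617328]), 'wrist_torque': array([-0.00054614, -0.04324301, -0.02245156]), 'gripper_force': 0.0, 'width': 0.0853547112148104} -0.0187
top [0.38463111 0.1492666  1.14789836]
centrifuge 0.84 [383. 183.] 10185 [ 0.573 -0.038  0.152] zmax 0.162
centrifuge 0.41 [279. 221.] 52 [0.482 0.259 0.083] zmax 0.087
shutter 0.71 [236. 269.] 281 [0.345 0.378 0.015] zmax 0.019
shutter 0.57 [391. 223.] 177 [ 0.478 -0.067  0.109] zmax 0.126
shutter_grip 0.62 [392. 218.] 206 [ 0.479 -0.068  0.109] zmax 0.126
key_block 0.64 [264
[... 647 characters left out ...]
66.] 94 [ 0.48  -0.054  0.113] zmax 0.128
release_key 0.69 [283. 240.] 466 [0.617 0.219 0.019] zmax 0.023
release_key 0.6 [319. 251.] 95 [0.485 0.267 0.071] zmax 0.088
key_block 0.8 [306. 278.] 1860 [0.476 0.337 0.045] zmax 0.05
blue_key 0.64 [298. 276.] 174 [0.49  0.374 0.071] zmax 0.089
timer 0.87 [282. 238.] 425 [0.617 0.219 0.019] zmax 0.023
timer 0.2 [320. 251.] 107 [0.485 0.266 0.071] zmax 0.088
marker1 0.72 [379. 250.] 298 [0.371 0.132 0.012] zmax 0.018
petri1 0.61 [341. 344.] 536 [0.34  0.455 0.014] zmax 0.017
petri1 0.61 [349. 317.] 486 [0.347 0.382 0.014] zmax 0.017
petri2 0.61 [341. 344.] 536 [0.34  0.455 0.014] zmax 0.017
petri2 0.61 [349. 317.] 486 [0.347 0.382 0.014] zmax 0.017
```

```bash
python3 - <<'E'
import cv2,numpy as np
a=cv2.imread('pics/top0.png')[130:310,180:480]; a=cv2.resize(a,None,fx=2,fy=2,interpolation=cv2.INTER_CUBIC)
b=cv2.imread('pics/scene0.png')[100:330,230:480]; b=cv2.resize(b,None,fx=1,fy=1)
o=np.zeros((600,600,3),np.uint8); o[:360,:600]=a; o[365:595,:250]=b; cv2.imwrite('pics/v1.png',o)
E
python3 - <<'E'
from h import *
print(cam('wrist')['hand_eye'].round(3))
d=np.load('top0.npy'); c=cam('top'); 
ys,xs=np.mgrid[130:310,180:520]; ys=ys.ravel();xs=xs.ravel(); P=unproj(c,np.c_[xs,ys],d[ys,xs])
for n,(z0,z1,y0,y1) in dict(lid=(.15,.17,-.3,.15),deck=(.1,.11,-.3,.15),block=(.04,.05,.15,.45)).items():
    Q=P[(P[:,2]>z0)&(P[:,2]<z1)&(P[:,1]>y0)&(P[:,1]<y1)&(P[:,0]>.4)]
    print(n,len(Q),cv2.minAreaRect(Q[:,:2].astype(np.float32)),np.median(Q,0))
E
```

```text
[[-0.001 -0.962 -0.273  0.07 ]
 [ 1.    -0.001 -0.001 -0.   ]
 [ 0.001 -0.273  0.962 -0.142]
 [ 0.     0.     0.     1.   ]]
lid 5995 ((0.6301090717315674, -0.045468881726264954), (0.24664869904518127, 0.20184828341007233), 87.54808807373047) [ 0.62582077 -0.04454634  0.15507378]
deck 2852 ((0.5785559415817261, -0.04352022707462311), (0.25868871808052063, 0.2996341586112976), 87.79106903076172) [ 0.47703104 -0.03647606  0.10515819]
block 953 ((0.4870310127735138, 0.31582745909690857), (0.17638586461544037, 0.05645889788866043), 87.60784149169922) [0.48535429 0.31625119 0.04572549]
```

View pics/v1.png

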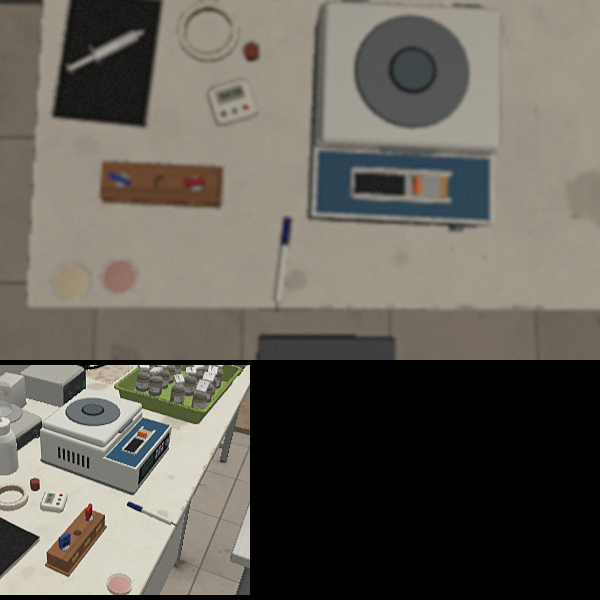

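```bash
python3 - <<'E'
from h import *
yaw=np.radians(-2.4)
q=down(-np.pi/2+yaw); print(ctrl.ik([.475,-.065,.25],q), ctrl.ik([.475,-.065,.25],down(np.pi/2+yaw)))
ctrl.movep([.475,-.065,.235],q)
st=get_state(); print(st['time'],st['qpos'].round(2),st['tcp_pos'])
im,d=vision.grab_frame('wrist'); cv2.imwrite('pics/w1.png',im); np.savez('w1.npz',d=d,**wcam(st))
c=wcam(st)
for t in ['shutter','shutter_grip','centrifuge']:
    for r in models.masks_of('wrist',t)[:1]:
        m=r['mask']&(d>0); ys,xs=np.nonzero(m); P=unproj(c,np.c_[xs,ys],d[ys,xs])
        print(t,r['p'],r['point'],np.median(P,0),P.max(0),P.min(0))
        if t=='shutter_grip':
            Q=P[P[:,2]>.119]; print(cv2.minAreaRect(Q[:,:2].astype(np.float32)),np.median(Q[:,2]))
E
```

```text
[ 0.52767563  0.29540734 -0.58693477  1.83441523  0.18522796  1.0663517
 -1.7420192 ] [ 0.89103183  0.44400375 -1.17906007  1.83088528  0.44593588  1.16938461
  1.09351155]
3.3 [ 0.51  0.31 -0.57  1.86  0.19  1.03 -1.75] [ 0.47502276 -0.06594289  0.23493266]
shutter 0.73 [324.0, 186.0] [ 0.48142488 -0.06818108  0.10898165] [ 0.4961105  -0.04250866  0.12672004] [ 0.46418693 -0.09264629  0.10652267]
shutter_grip 0.7 [324.6, 185.3] [ 0.48134878 -0.06743725  0.1090024 ] [ 0.49731382 -0.04236775  0.12672004] [ 0.46409328 -0.09260331  0.10421047]
((0.48178744316101074, -0.056751299649477005), (0.010231001302599907, 0.02521006017923355), 86.95191192626953) 0.12443960356215077
centrifuge 0.75 [290.4, 103.7] [ 0.5490016  -0.04286185  0.15314524] [0.62407385 0.1511748  0.16457937] [ 0.40259557 -0.23485065 -0.0011663 ]
```

View pics/w1.png

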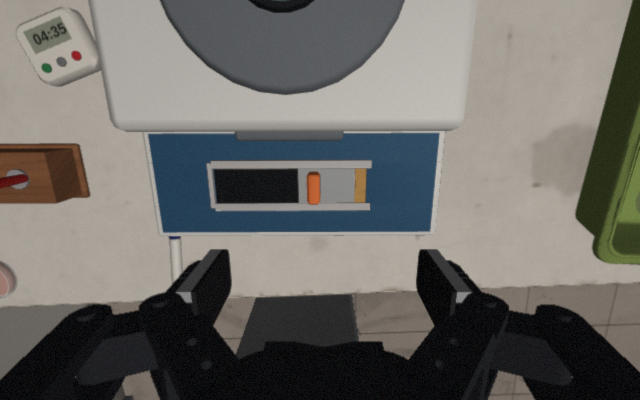

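```bash
python3 - <<'E'
from h import *
yaw=np.radians(-2.7); u=np.array([-np.sin(yaw),np.cos(yaw),0])
p=np.array([.4818,-.0568,.111])
ctrl.movel(p+[0,0,.05],max_speed=.12); ctrl.movel(p,max_speed=.08)
f0=get_state()['contact_force']; ctrl.close_gripper(20)
st=get_state(); print(st['time'],st['width'],st['gripper_force'],st['tcp_pos'],st['contact_force'])
s=0
for ds in [.03]+[.003]*7:
    s+=ds; ctrl.movel(p+u*s,max_speed=.06); st=get_state(); print(s,st['tcp_pos'].round(4),(st['contact_force']-f0).round(1),st['width'])
    if abs((st['contact_force']-f0)@u)>12 and s>.031: break
im,d=vision.grab_frame('scene'); cv2.imwrite('pics/s2.png',im[130:230,300:440])
print(get_state()['time'])
E
```

```text
5.725 0.0091003398148471 25.97180485725403 [ 0.48185237 -0.05685196  0.111141  ] [-0.39698285 -0.58591809  1.84711658]
0.03 [ 0.4831 -0.0253  0.1111] [-1.3  0.8  6.9] 0.009171312841930096
0.033 [ 0.4832 -0.0231  0.1111] [-2.1  0.   7.1] 0.00949572514031272
0.036000000000000004 [ 0.4833 -0.0207  0.1111] [-2.4 -1.3  6.9] 0.009101553180956493
0.03900000000000001 [ 0.4833 -0.0205  0.111 ] [-1.8 -9.7  7. ] 0.009741847144341335
0.04200000000000001 [ 0.4833 -0.0204  0.111 ] [ -0.4 -17.6   8.2] 0.009292778986156214
7.425
```

```bash
python3 - <<'E'
from h import *
yaw=np.radians(-2.7); u=np.array([-np.sin(yaw),np.cos(yaw),0])
p=np.array([.4818,-.0568,.111])
ctrl.movel(p+u*.0375); ctrl.ungrasp()
ctrl.movel([.475,-.065,.2],max_speed=.15)
ctrl.pause(.2)
st=get_state(); c=wcam(st); print(st['time'],st['tcp_pos'])
im,d=vision.grab_frame('wrist'); cv2.imwrite('pics/w2.png',im); np.savez('w2.npz',d=d,**c)
for t in ['shutter_grip']:
    for r in models.masks_of('wrist',t)[:1]:
        m=r['mask']&(d>0); ys,xs=np.nonzero(m); P=unproj(c,np.c_[xs,ys],d[ys,xs])
        Q=P[P[:,2]>.119]; print(r['point'],cv2.minAreaRect(Q[:,:2].astype(np.float32)),np.median(Q[:,2]))
ys,xs=np.mgrid[0:260,0:640];ys=ys.ravel();xs=xs.ravel();P=unproj(c,np.c_[xs,ys],d[ys,xs])
Q=P[(P[:,2]>.102)&(P[:,2]<.108)&(d[ys,xs]>0)]; print('deck z',np.median(Q[:,2]))
cen=np.array([.471,-.0825,.105]); print(cv2.projectPoints(cen,cv2.Rodrigues(c['R'])[0],c['t'],c['mtx'],c['dist_coeffs'])[0])
cv2.imwrite('pics/w2c.png',cv2.resize(im[100:260,220:420],None,fx=4,fy=4,interpolation=cv2.INTER_CUBIC)[:600])
E
```

```text
9.4083 [ 0.47465224 -0.0644517   0.19924007]
[276.8, 194.6] ((0.48286792635917664, -0.019957492128014565), (0.011462012305855751, 0.025902122259140015), 88.54248046875) 0.12436714081518373
deck z 0.10528963504661756
[[[347.51378982 204.96789553]]]
```

View pics/w2c.png

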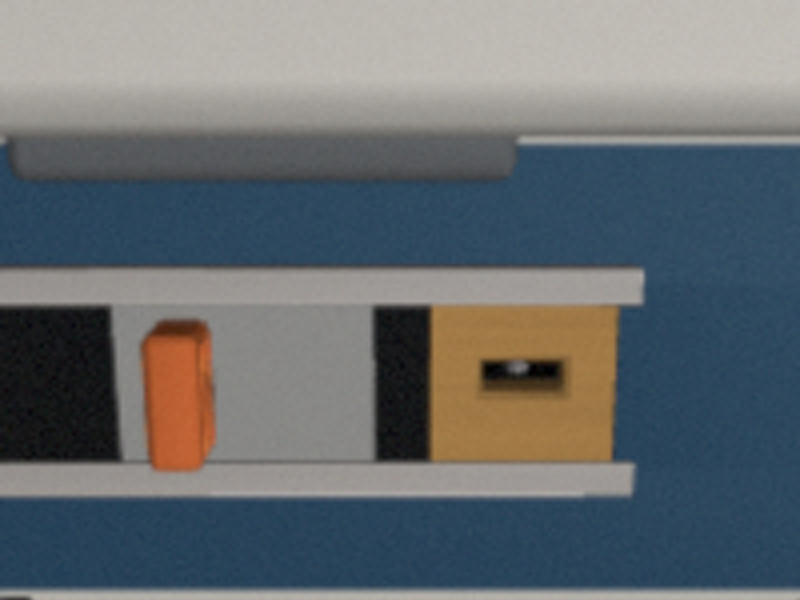

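```bash
python3 - <<'E'
from h import *
w=np.load('w2.npz'); c={k:w[k] for k in w}
f=lambda x,y:np.array([220+(x+.5)/4-.5,100+(y+.5)/4-.5])
pts=np.array([f(523,376),f(480,376),f(566,376),f(523,358),f(523,394),f(430,304),f(619,304),f(612,462),f(430,462)])
print(plane(c,pts,.105).round(4))
L=plane(c,[f(10,306),f(620,304)],.105); print('rail yaw',np.degrees(np.arctan2(*(L[0]-L[1])[[1,0]]))-90)
L=plane(c,[f(0,268),f(640,268)],.111); print('rail yaw',np.degrees(np.arctan2(*(L[0]-L[1])[[1,0]]))-90)
q=down(-np.pi/2+np.radians(-2.7))
ctrl.movel([.475,-.0,.24],max_speed=.2)
ctrl.movep([.485,.262,.2],q)
ctrl.pause(.2)
st=get_state(); c=wcam(st); print(st['time'],st['tcp_pos'])
im,d=vision.grab_frame('wrist'); cv2.imwrite('pics/w3.png',im); np.savez('w3.npz',d=d,**c)
for t in ['release_key','blue_key']:
    for r in models.masks_of('wrist',t)[:2]:
        m=r['mask']&(d>0); ys,xs=np.nonzero(m); P=unproj(c,np.c_[xs,ys],d[ys,xs])
        Q=P[P[:,2]>.079]; print(t,r['p'],r['point'],len(Q), len(Q)>3 and cv2.minAreaRect(Q[:,:2].astype(np.float32)),np.median(Q,0))
E
```

```text
[[ 0.4802 -0.0849  0.105 ]
 [ 0.4805 -0.0765  0.105 ]
 [ 0.4798 -0.0933  0.105 ]
 [ 0.4838 -0.085   0.105 ]
 [ 0.4765 -0.0849  0.105 ]
 [ 0.4952 -0.0674  0.105 ]
 [ 0.4937 -0.1036  0.105 ]
 [ 0.4617 -0.1023  0.105 ]
 [ 0.4632 -0.0661  0.105 ]]
rail yaw -2.2092700461614214
rail yaw -2.401691120885161
11.275 [0.48578623 0.26017692 0.20015833]
release_key 0.57 [325.2, 187.4] 368 ((0.48795872926712036, 0.2613440752029419), (0.009466152638196945, 0.02949792519211769), 7.93087911605835) [0.48885705 0.26116277 0.0848539 ]
blue_key 0.81 [205.8, 188.3] 398 ((0.49255964159965515, 0.370579332113266), (0.029644843190908432, 0.009347088634967804), 67.31103515625) [0.49325836 0.36961561 0.08494862]
blue_key 0.56 [567.8, 125.7] 26402 ((0.529136061668396, 0.044808365404605865), (0.09104325622320175, 0.18720771372318268), 88.12166595458984) [0.52781154 0.08101702 0.10554166]
```

View pics/w3.png

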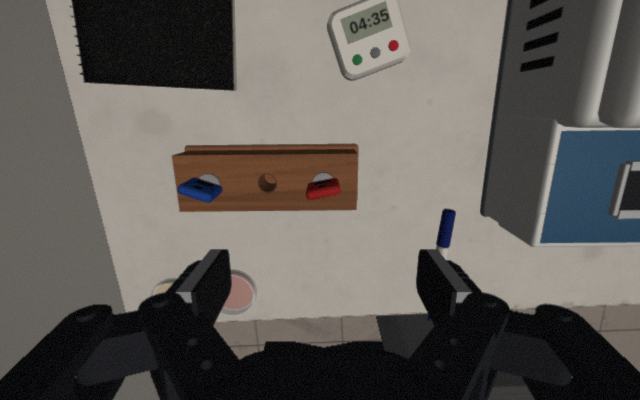

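```bash
python3 - <<'E'
from h import *
R=np.radians
for k in (0,180):
    for p,y in [([.488,.2613,.056],7.9),([.488,.2613,.19],7.9),([.48,-.085,.19],-2.4),([.48,-.085,.115],-2.4),([.48,-.085,.115],-2.4-45),([.48,-.085,.115],-2.4-96)]:
        q=ctrl.ik(p,down(R(y+k))); print(k,p,y,None if q is None else q.round(2))
E
```

```text
0 [0.488, 0.2613, 0.056] 7.9 [ 0.04  0.77 -0.96  1.9   0.8   0.91 -1.18]
0 [0.488, 0.2613, 0.19] 7.9 [ 0.12  0.62 -1.09  1.75  0.6   1.15 -1.01]
0 [0.48, -0.085, 0.19] -2.4 [ 0.84  0.5  -1.06  1.91  0.51  1.04 -0.48]
0 [0.48, -0.085, 0.115] -2.4 [ 0.77  0.6  -1.    2.01  0.65  0.89 -0.62]
0 [0.48, -0.085, 0.115] -47.4 [ 0.65  0.52 -0.78  2.01  0.5   0.81 -1.24]
0 [0.48, -0.085, 0.115] -98.4 [ 0.51  0.48 -0.56  2.01  0.36  0.75 -1.98]
180 [0.488, 0.2613, 0.056] 7.9 [-0.99  0.73  0.75  1.91 -0.69  0.79 -2.85]
180 [0.488, 0.2613, 0.19] 7.9 [-1.19  0.69  1.15  1.76 -0.68  1.16 -2.83]
180 [0.48, -0.085, 0.19] -2.4 [-0.13  0.35  0.36  1.92 -0.16  0.89 -2.88]
180 [0.48, -0.085, 0.115] -2.4 [-0.12  0.46  0.36  2.02 -0.24  0.7  -2.8 ]
180 [0.48, -0.085, 0.115] -47.4 [ 0.88  0.7  -1.23  2.01  0.79  1.02  1.57]
180 [0.48, -0.085, 0.115] -98.4 [ 0.93  0.81 -1.4   2.01  0.9   1.16  0.56]
```

```bash
python3 - <<'E'
from h import *
q=down(np.radians(7.9)); p=np.array([.488,.2613,.0555])
ctrl.movep(p+[0,0,.075],q); ctrl.movel(p,max_speed=.1)
ctrl.close_gripper(80); st=get_state(); print(st['time'],st['width'],st['gripper_force'],st['tcp_pos'],st['contact_force'],st['wrist_torque'])
ctrl.movel(p+[0,0,.06],max_speed=.1); ctrl.movel(p+[0,0,.15],max_speed=.2)
ctrl.movep([.480,-.085,.205],down(np.radians(-2.4)))
ctrl.pause(.2); st=get_state(); print(st['time'],st['width'],st['tcp_pos'],st['contact_force'],st['wrist_torque'])
for n in ['wrist','scene','top']:
    im,d=vision.grab_frame(n); cv2.imwrite(f'pics/{n}4.png',im); np.save(f'{n}4.npy',d)
    for r in models.masks_of(n,'release_key')[:1]:
        c=cam(n) if n!='wrist' else wcam(st)
        m=r['mask']&(d>0); ys,xs=np.nonzero(m); P=unproj(c,np.c_[xs,ys],d[ys,xs]); print(n,r['p'],r['point'],m.sum(),np.median(P,0),P[:,2].min(),P[:,2].max())
a=cv2.imread('pics/wrist4.png'); b=cv2.resize(cv2.imread('pics/scene4.png')[110:210,320:420],(400,400),interpolation=cv2.INTER_CUBIC)
o=np.zeros((400,800,3),np.uint8); o[:,400:]=b; o[:250,:400]=cv2.resize(a,(400,250)); cv2.imwrite('pics/v4.png',o)
E
```

```text
14.2667 0.008014704954375817 78.00506830215454 [0.48809175 0.26134816 0.05573506] [-0.40192524 -1.31036025  3.35590329] [-0.19328499  0.08995087 -0.06072288]
17.125 0.007342699958205209 [ 0.48032016 -0.08376104  0.20511317] [-0.61102233  0.45525811  0.08732252] [ 0.0196914  -0.00043692 -0.03614715]
wrist 0.71 [324.9, 267.4] 1764 [ 0.48101987 -0.07567792  0.23396925] 0.1668088722608411 0.23666970067146814
```

View pics/v4.png

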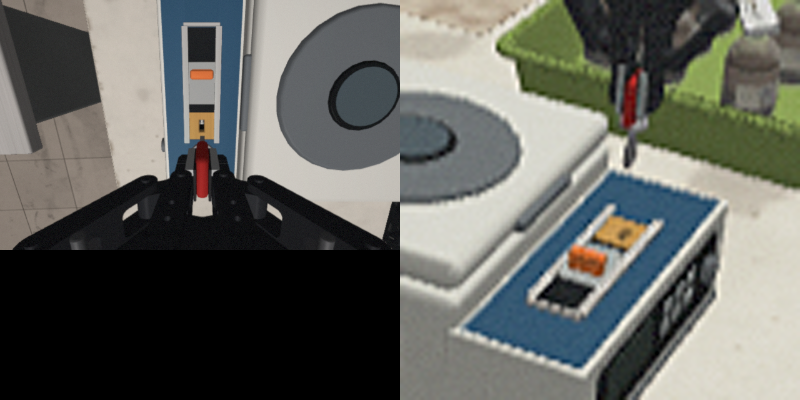

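```bash
python3 - <<'E'
from h import *
st=get_state(); print(st['tcp_pos']); c=wcam(st); im=cv2.imread('pics/wrist4.png'); d=np.load('wrist4.npy')
hsv=cv2.cvtColor(im,cv2.COLOR_BGR2HSV)
red=((hsv[...,0]<6)|(hsv[...,0]>172))&(hsv[...,1]>150)&(d>0)
ys,xs=np.nonzero(red); P=unproj(c,np.c_[xs,ys],d[ys,xs]); Q=P[(P[:,2]>.230)&(P[:,2]<.242)]
print(len(Q),cv2.minAreaRect(Q[:,:2].astype(np.float32)),np.median(Q[:,2]))
crop=im[170:230,290:360]
br=((hsv[...,0]>10)&(hsv[...,0]<25)&(hsv[...,1]>80))[170:230,290:360]
ys,xs=np.nonzero(br); print('brass bbox',xs.min()+290,xs.max()+290,ys.min()+170,ys.max()+170)
cv2.imwrite('pics/v5.png',cv2.resize(im[170:270,280:370],(720,600)[:1]+(600,),interpolation=cv2.INTER_CUBIC))
E
```

```text
[ 0.48006461 -0.08481106  0.20501356]
1282 ((0.48068681359291077, -0.0836644396185875), (0.02889135479927063, 0.00909358635544777), 89.68670654296875) 0.2344140776221209
brass bbox 303 342 179 222
```

View pics/v5.png

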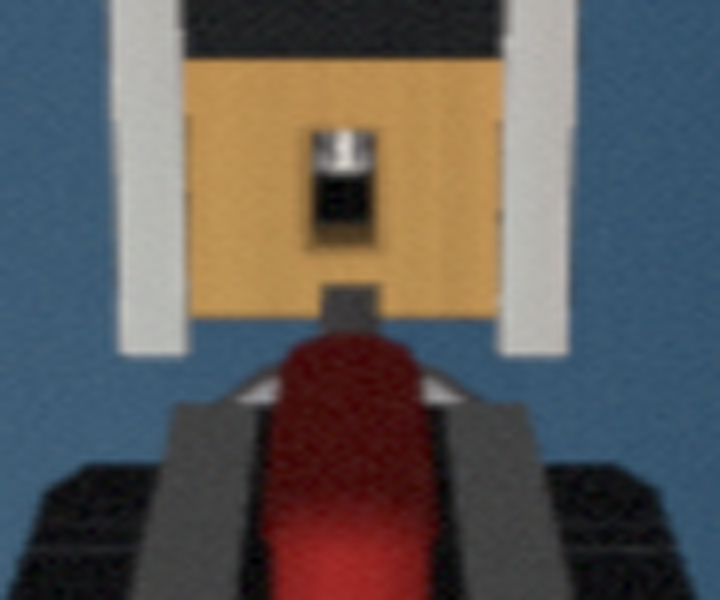

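```bash
python3 - <<'E'
from h import *
st=get_state(); c=wcam(st); a=cv2.imread('pics/wrist4.png'); im,d=vision.grab_frame('wrist'); cv2.imwrite('pics/w6.png',im)
g=lambda i:cv2.cvtColor(i[150:235,240:400],cv2.COLOR_BGR2GRAY).astype(np.float32)
s=cv2.phaseCorrelate(g(a)[:60],g(im)[:60]); print('shift',s)
sh=np.array(s[0])
f=lambda x,y:np.array([280+(x+.5)/8-.5,170+(y+.5)/6-.5])
print('slot',plane(c,np.array([f(344,188),f(344,130),f(344,245),f(310,188),f(377,188)])+sh,.105).round(4))
print('brass',plane(c,np.array([f(184,58),f(504,58),f(498,318),f(190,318)])+sh,.105).round(4))
print('tip',plane(c,[f(322,285),f(350,285),f(379,285)],.162).round(4), st['tcp_pos'])
hsv=cv2.cvtColor(im,cv2.COLOR_BGR2HSV)
red=((hsv[...,0]<6)|(hsv[...,0]>172))&(hsv[...,1]>150)&(d>0)
ys,xs=np.nonzero(red); P=unproj(c,np.c_[xs,ys],d[ys,xs]); Q=P[(P[:,2]>.230)&(P[:,2]<.242)]
print(cv2.minAreaRect(Q[:,:2].astype(np.float32)))
E
```

```text
shift ((0.1320677988041865, -0.756712687910106), 0.9789673046271006)
slot [[ 0.4798 -0.0849  0.105 ]
 [ 0.4801 -0.0769  0.105 ]
 [ 0.4795 -0.0929  0.105 ]
 [ 0.4764 -0.0848  0.105 ]
 [ 0.4831 -0.0851  0.105 ]]
brass [[ 0.4648 -0.0665  0.105 ]
 [ 0.4963 -0.0678  0.105 ]
 [ 0.4948 -0.1041  0.105 ]
 [ 0.4632 -0.1027  0.105 ]]
tip [[ 0.4784 -0.0794  0.162 ]
 [ 0.4805 -0.0795  0.162 ]
 [ 0.4828 -0.0796  0.162 ]] [ 0.48006461 -0.08481106  0.20501356]
((0.4800146222114563, -0.08366446197032928), (0.029131857678294182, 0.009471484459936619), 84.89442443847656)
```

```bash
cat >> h.py <<'E'
Y0=-2.4
def go(x,y,z,yaw=Y0,v=.05):
    ctrl.movel([x,y,z],down(np.radians(yaw)),max_speed=v)
def rep(f0=np.zeros(3)):
    st=get_state(); print(round(st['time'],2),st['tcp_pos'].round(4),(st['contact_force']-f0).round(1),st['wrist_torque'].round(2),round(st['width'],4)); return st
E
python3 - <<'E'
from h import *
x,y=.4797,-.0854
go(x,y,.153,v=.08); ctrl.pause(.3); f0=rep()['contact_force']
for z in [.150,.148,.146,.144,.142,.140,.138,.136,.134]:
    go(x,y,z,v=.03); s=rep(f0)
    if (s['contact_force']-f0)[2]>12: break
E
```

```text
18.57 [ 0.4798 -0.0855  0.1533] [-0.   0.5 -0.4] [ 0.01 -0.    0.01] 0.0076
18.82 [ 0.4795 -0.0855  0.1498] [-0.8 -0.7 -0.4] [0.01 0.01 0.04] 0.0077
19.07 [ 0.4796 -0.0854  0.1479] [-0.1 -0.5  0.6] [ 0.08 -0.04  0.01] 0.008
19.32 [ 0.4796 -0.0854  0.1459] [ 0.3 -1.2 -0.9] [-0.01 -0.04 -0.01] 0.0077
19.57 [ 0.4796 -0.0854  0.1439] [-0.  -0.1 -0. ] [-0.02 -0.01  0.03] 0.0075
19.82 [ 0.4796 -0.0854  0.1419] [-0.5 -0.9  0.2] [ 0.01  0.02 -0.02] 0.0077
20.07 [ 0.4796 -0.0854  0.1399] [ 0.8 -0.7 -0.2] [ 0.    0.08 -0.03] 0.008
20.32 [ 0.4796 -0.0854  0.1379] [-0.3 -0.2  0.1] [0.01 0.02 0.03] 0.008
20.57 [ 0.4797 -0.0854  0.1359] [-0.1  0.1 -0.6] [-0.03  0.03 -0.02] 0.0078
20.82 [ 0.4796 -0.0854  0.1339] [0.1 0.1 0.1] [ 0.03 -0.   -0.04] 0.0074
```

```bash
python3 - <<'E'
from h import *
x,y=.4797,-.0854; f0=get_state()['contact_force']
for i,z in enumerate(np.arange(.132,.1135,-.0015)):
    go(x,y,z,Y0+(3 if i%2 else -3),v=.03); s=rep(f0)
    if (s['contact_force']-f0)[2]>30: break
go(x,y,s['tcp_pos'][2]-.001,Y0,v=.03); ctrl.pause(.2); s=rep(f0)
E
```

```text
21.07 [ 0.4797 -0.0854  0.132 ] [ 0.2 -1.9 -0. ] [ 0.01 -0.02  0.02] 0.0079
21.33 [ 0.4796 -0.0855  0.1304] [ 0.2 -0.2 -1. ] [-0.08  0.    0.01] 0.0082
21.59 [ 0.4797 -0.0853  0.1291] [-0.5 -0.6 -0.2] [0.02 0.13 0.  ] 0.0076
21.85 [ 0.4798 -0.0853  0.1276] [-0.6 -0.1  0.5] [0.   0.06 0.03] 0.0078
22.11 [ 0.4797 -0.0854  0.126 ] [ 0.5 -1.1 -0.6] [0.07 0.01 0.06] 0.0078
22.37 [ 0.4797 -0.0855  0.1245] [ 0.2 -2.1  0.1] [-0.05  0.05  0.01] 0.0078
22.62 [ 0.4798 -0.0852  0.1229] [ 1.   1.2 -3.8] [ 0.33 -0.29 -0.06] 0.0076
22.88 [ 0.4797 -0.0853  0.1214] [ 0.2 -0.   0.4] [ 0.19 -0.11 -0.  ] 0.0077
23.14 [ 0.4797 -0.0855  0.1201] [-0.2  0.6  1.3] [ 0.12  0.12 -0.02] 0.0077
23.4 [ 0.4797 -0.0854  0.1186] [-0.7 -0.   2.5] [ 0.07  0.09 -0.02] 0.0081
23.66 [ 0.4797 -0.0853  0.1168] [ 1.1  0.2 -5.1] [ 0.29 -0.34  0.02] 0.0079
23.92 [ 0.4797 -0.0855  0.1154] [ 1.1 -0.7 -0.8] [ 0.01 -0.11  0.04] 0.008
24.18 [ 0.4799 -0.0856  0.1147] [-2.  -1.6  7. ] [-0.04  0.35 -0.07] 0.0075
24.62 [ 0.48   -0.0855  0.1147] [-2.8 -1.2 11.9] [-0.13  0.72  0.06] 0.0077
```

```bash
python3 - <<'E'
from h import *
x,y=.4797,-.0854
go(x,y,.1125,Y0+2,v=.03); rep(); go(x,y,.1125,Y0-2,v=.03); ctrl.pause(.2); rep()
im,d=vision.grab_frame('scene'); im=im[110:210,320:420]; cv2.imwrite('pics/v7.png',cv2.resize(im,(400,400),interpolation=cv2.INTER_CUBIC))
E
```

```text
24.88 [ 0.4801 -0.0854  0.1146] [-7.1 -1.6 26.9] [-0.3   1.7  -0.07] 0.0076
25.32 [ 0.4802 -0.0854  0.1146] [-5.7 -0.8 25.3] [-0.25  1.63 -0.04] 0.0076
```

View pics/v7.png

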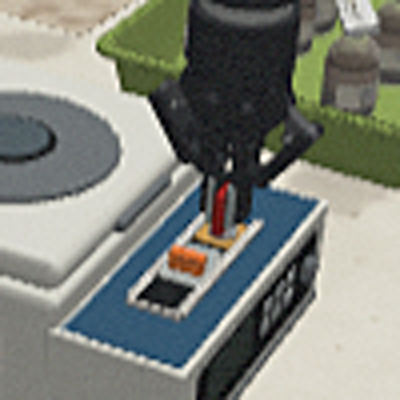

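```bash
python3 - <<'E'
from h import *
x,y=.4799,-.0854; z=.1140
for a in [0,15,30,45,60,70,80,86,90,93,96]:
    go(x,y,z,Y0-a,v=.05) ; s=rep(); 
    if abs(s['wrist_torque'][2])>.6: break
print(a,s['qpos'].round(2)); ctrl.pause(.3); rep()
im,d=vision.grab_frame('scene'); cv2.imwrite('pics/v8.png',cv2.resize(im[90:220,260:420],(640,520),interpolation=cv2.INTER_CUBIC))
E
```

```text
25.62 [ 0.48   -0.0853  0.1147] [-2.4 -0.2 11.1] [-0.07  0.73 -0.01] 0.0079
26.03 [ 0.4799 -0.0854  0.1147] [-3.6 -0.3 10.9] [0.04 0.69 0.01] 0.0078
26.44 [ 0.4799 -0.0854  0.1147] [-2.4 -0.7 10.9] [ 0.06  0.68 -0.02] 0.0077
26.85 [ 0.48   -0.0855  0.1147] [-3.5 -0.3 11.1] [ 0.03  0.65 -0.02] 0.0081
27.26 [ 0.48   -0.0856  0.1147] [-2.2  0.5 10.2] [-0.    0.61 -0.02] 0.0075
27.58 [ 0.48   -0.0856  0.1147] [-2.8 -0.2  9.6] [-0.01  0.66  0.04] 0.0078
27.91 [ 0.48   -0.0856  0.1147] [-2.1 -0.3  9.2] [-0.06  0.6   0.05] 0.0079
28.17 [ 0.48   -0.0856  0.1147] [-2.9 -0.6 10. ] [-0.13  0.59  0.07] 0.008
28.42 [ 0.48   -0.0857  0.1147] [-2.3 -0.5 10.1] [-0.11  0.61  0.09] 0.0078
28.67 [ 0.48   -0.0857  0.1147] [-2.1 -0.6 10.5] [-0.1   0.6   0.11] 0.0077
28.92 [ 0.48   -0.0857  0.1147] [-2.5 -0.8 10.2] [-0.12  0.68  0.07] 0.0077
96 [ 0.54  0.48 -0.6   2.01  0.39  0.76 -2.01]
29.22 [ 0.48   -0.0857  0.1147] [-2.8  0.1 10.2] [-0.09  0.61  0.08] 0.0078
```

View pics/v8.png

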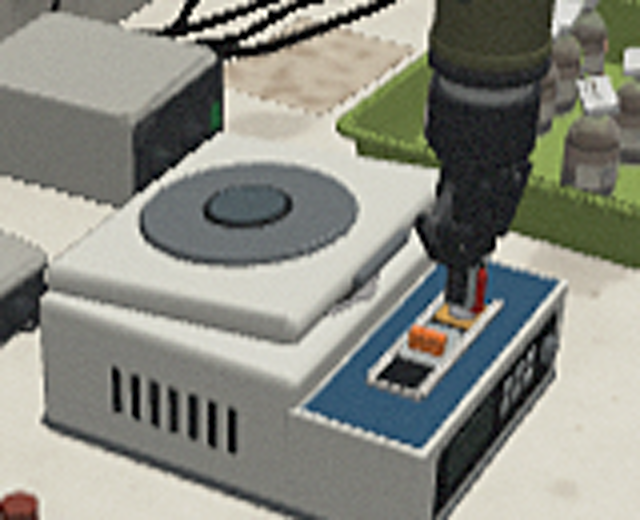

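```bash
python3 - <<'E'
from h import *
from h import *
def lid():
    im,d=vision.grab_frame('top'); c=cam('top'); ys,xs=np.mgrid[130:230,330:440]; ys=ys.ravel();xs=xs.ravel(); P=unproj(c,np.c_[xs,ys],d[ys,xs])
    Q=P[(P[:,2]>.15)&(P[:,2]<.2)&(P[:,0]>.54)&(P[:,0]<.7)&(abs(P[:,1]+.04)<.1)&((P[:,1]>.035))]
    A=np.c_[Q[:,0],np.ones(len(Q))]; s=np.linalg.lstsq(A,Q[:,2],rcond=None)[0]; print('lid slope',s[0],'z at .56',s@[.56,1],len(Q))
x,y=.4799,-.0855; z=.1140
lid()
for a in [99,102]:
    go(x,y,z,Y0-a,v=.05); s=rep()
ctrl.pause(.3); s=rep(); lid()
c=wcam(s); im,d=vision.grab_frame('wrist'); hsv=cv2.cvtColor(im,cv2.COLOR_BGR2HSV)
red=((hsv[...,0]<6)|(hsv[...,0]>172))&(hsv[...,1]>150)&(d>0)
ys,xs=np.nonzero(red); P=unproj(c,np.c_[xs,ys],d[ys,xs]); Q=P[(P[:,2]>.138)&(P[:,2]<.152)&(abs(P[:,0]-.48)<.03)]
print(len(Q),cv2.minAreaRect(Q[:,:2].astype(np.float32)))
E
```

```text
lid slope -0.09517111498452505 z at .56 0.17080193948561884 507
29.57 [ 0.48   -0.0857  0.1147] [-2.8 -0.3  9.4] [-0.1   0.63  0.33] 0.0077
29.82 [ 0.4802 -0.0857  0.1147] [-3.1 -1.   9.1] [-0.16  0.47  0.34] 0.0078
30.12 [ 0.4802 -0.0857  0.1147] [-1.2 -0.3  8.3] [-0.12  0.39  0.43] 0.0078
lid slope -0.09782552012731151 z at .56 0.17102760963675034 507
1338 ((0.48071399331092834, -0.08462652564048767), (0.009355565533041954, 0.03007207065820694), 73.48777770996094)
```

```bash
python3 - <<'E'
from h import *
print(get_state()['gripper_force']); print(ticket.close_job()); rep()
E
```

```text
80.6990396976471
the job is handed in; nothing more can be done
None
the job is handed in; nothing more can be done
```

I handed the job in at about 30 s on the robot's clock. The shutter is at its end stop and the red key is fully home, turned to the stop and still gripped with about 80 N. The camera shows the lid open about 0.098 rad; the verdict was not shown to me.

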